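Change a twin-chute feeder over to the gold box feet

ROBOT

A 7-joint arm with a two-finger parallel gripper is mounted at the origin on the work surface. World frame = base frame: x ahead of the robot, y to its left, z up, the work surface at z = 0. Lengths are in m, angles in rad, forces in N, time in s.
With the tool pointing down it reaches from about 0.35 to 0.9 m from the base axis. Payload 8.1 kg.
Tool frame: the origin (TCP) lies on the centre line of the jaws, within the pads' length; the fingertips stand 14 mm ahead of it and the grasp point (between the pads) lies 5 mm behind it (arm.tip_reach is the distance from the TCP to the fingertips, in m); z points along the fingers, y is the direction in which the jaws open and shut (so a half turn about z gives the same grasp; the last joint's range is limited). The gripper opens to 92 mm and grips with 3 to 60 N. Pads are 19 mm wide; open, the fingers measure 130 mm over their backs; the gripper's body (75 mm by 190 mm) begins 47 mm behind the grasp point.
Start: joints at [1.147, 0.434, 0.025, 1.573, -0.012, 1.134, -0.075], TCP at [0.197, -0.593, 0.241] pointing down, gripper open.
Joint ranges: [-2.62, 2.62], [-0.44, 2.09], [-1.27, 1.32], [0.08, 2.57], [-1.32, 4.46], [0.12, 2], [-2.74, 2.74]. Speed limits (rad/s): [2.22, 2.22, 3.01, 3.01, 3.14, 3.14, 3.14].

INTERFACE

Orientations are given as a rotation vector (axis times angle).
In Python, from cell import sensors, vision, arm, nets gives the robot as it stands.
- The arm moves only by the shell command python3 -m handwheel 'ROWS' [FORCE]. ROWS is JSON, a list of rows, each an object of numbers: "tx", "ty", "tz": the shift along the tool's x, y, z in cm; "wx", "wy", "wz": the turn, a rotation vector about the tool's x, y, z in degrees; "claw": the opening, from 0 (shut) to 1 (fully open). A call has 1 to 12 rows; each row is the pose to reach, as a shift and turn from the pose commanded when the call began, along the tool's axes at that moment; what a row does not reach only later rows make up. A row lasts 1/12 s, in which the tool goes at most 41.7 mm and 7.16 degrees, less where a joint would pass 70% of its speed; a pose out of reach is approached as far as the arm can. A call with a gripper value outside its range is refused whole. The fingers move at their own pace and stop on an object; FORCE is the grip in N (left out, the last holds). Time passes only in rows, so rows that repeat a pose let the fingers close. It gives the time, the measured TCP pose, the force and the opening at its end, in the units of the state.
- sensors.observe(): the state, without advancing time (a new reading comes with each control period).
- vision.get_image(name): name is "scene" or "top" or "wrist"; returns (picture, depth): 384x512x3 uint8, blue, green, red; 384x512 float32, m along the optical axis (not along the pixel's ray), 0 where there is no reading.
- vision.camera_model(name): a dict with "K" (3x3 intrinsics, pixels), "k1" (the pictures are not rectified: a ray, as slopes to the right and down, at radius r is drawn at 1 + k1 r^2 times it, then the intrinsics apply), "xyz" and "attitude" of the camera in the world; the wrist camera has in their place "hand_eye" (4x4, takes a point from camera to tool coordinates, whose origin is the TCP and whose axes are the flange's). Camera axes: x right, y down, z forward; pixel columns grow to the right and rows downward; lengths in m; the calibration is good to about 2 mm. A picture is of the moment at which its call begins: read the wrist's pose just before it. camera_model takes no time and is no camera call.
- arm.sign_off(): hands the job in, once; it reports no verdict.
Trained networks look in the newest picture that a camera, given by its name, has taken for a name from the list of things; names that differ only in an ending like _2 or _b are one class to them, and where a whole thing is asked for, a point or a joint stands for the part that bears it (a point fixed in the world has none). Each returns a list of dicts, best first, with "score" (0 to 1); they miss things now and then, are a little off and sometimes report something else, mostly with a low value. They report only what shows in the picture. A call takes as long as a camera call. They do not tell look-alikes from the thing itself.
- nets.cut_out(label, camera): "region" (384x512 bool, what is visible of it) and "uv" ([column, row] in pixels, amid what is visible of it).
The state is a dict: "clock": time; "joints": joint angles; "dq": joint speeds; "joint_efforts": joint torques, N m; "position": TCP position; "ee_rot": TCP orientation; "force": force on the tool from outside, world axes, zero at the start; "ft_torque": the same for the moment, N m; "width": opening from 0.0 (shut) to 1.0 (fully open).
Only numpy, scipy, OpenCV 4.12 (cv2) and the standard library are available. Lean on these libraries where they do the work, as an engineer would, in place of code of your own. Each camera call takes 0.05 s, during which the arm holds its last target.

TASK

The black feet are done, now feed the gold ones: with the fingertips push the empty grey tray under the mouth of the gold chute until it is fully home, square against the wooden stop board, and then press down the raised blue pad of the seesaw gate so that it rocks right over its pivot, stays there, and all four gold feet roll down into the tray. Lift nothing, do not touch any of the feet, and leave the tray of black feet, the lacquer can, the gold box and the brush where they are.

Things in the scene. Friction and masses are not known exactly. Their poses are not given: they have to be found in the camera images.
- feeder: Gravity feeder, fixed: wooden base board 215 x 330 mm with two metal chutes side by side that slope 15 degrees down towards its own -y. Origin: on the bench below the gate's pivot; x across the chutes, z up. Gold chute (gold feet in it): centre line x = -55 mm; black chute (empty now): x = +55 mm. Both run from y = +235 mm (walls 180 mm above the bench there) to open mouths at y = -110 mm.
- mouth_gold (a point): Centre of the lip of the gold chute's mouth, on its floor, 62 mm above the bench (underside 58 mm). The chute is 44 mm wide outside, 40 inside, walls 26 mm high. Axes as the feeder's.
- home (a point): Point of the feeder on the bench, x = -55, y = -150 mm in its frame: the tray's origin lies here when fully home, its +y end wall against the stop board (upright wood, 64 mm high, across the whole feeder, front face at y = -85 mm) and 25 mm of it under the gold chute's mouth. Axes as the feeder's.
- pivot (a point): The gate's pivot on the feeder, x = y = 0, 152 mm above the bench, between two dark steel cheeks 24 mm wide that reach 164 mm above the bench. Axes as the feeder's.
- gate (a joint): Angle (rad) of the seesaw gate: a 200 mm bar across the chutes, a stop blade over each chute, an blue pad on each end. -0.27 (start): blade down in the gold chute, pad_near low, pad_far high. +0.27 (other end stop): gold chute open, black one shut, pad_far low. A brass weight over the pivot (up to 46 mm above it) makes it fall to the nearer stop and stay; 1 N at a pad rocks it over.
- pad_far (a point): Centre of the top face of the blue pad on the gate's +x end (black chute's side), which starts raised. The pad is 34 mm along the bar, 44 mm along the feeder's y, 5 mm thick, 100 mm from the pivot. Its top is about 184 mm above the bench when raised, 131 mm when rocked fully down; it tilts with the gate.
- pad_near (a point): The same point on the blue pad on the gate's -x end (gold chute's side), which starts low.
- tray: The empty grey plastic tray, loose on the bench: 92 (its x) x 130 (its y) x 50 mm high, walls 4 mm, about 0.35 kg. Origin: centre of its underside. It starts 55 to 110 mm out from home towards the feeder's -y, up to 7 mm off the chute's line and up to 0.1 rad askew; its +y end faces the stop board.
- tray_black: A second such grey tray, already home under the black chute, with four black feet in it. Origin: centre of its underside. Leave it.
- can: Red lacquer can, 84 mm diameter, 95 mm high, 0.6 kg, upright beside the feeder on its +x side. Origin: centre of its underside. Leave it.
- giftbox: Closed gold lacquer box with a painted green pine, 99 x 139 x 64 mm, 0.45 kg, on the feeder's +x side. Origin: centre of its underside. Leave it.
- brush: Lacquer brush, about 200 mm long, lying on the robot's side of the feeder, along the chutes. Leave it.
- gold1: Gold turned wooden ball foot for a lacquer box, 36 mm diameter, 18 g, with a small brass insert. Its origin is the ball's centre. It waits first in the gold chute, against the gate's blade.
- gold2: Gold turned wooden ball foot for a lacquer box, 36 mm diameter, 18 g, with a small brass insert. Its origin is the ball's centre. It waits as number 2 in the queue in the gold chute.
- gold3: Gold turned wooden ball foot for a lacquer box, 36 mm diameter, 18 g, with a small brass insert. Its origin is the ball's centre. It waits as number 3 in the queue in the gold chute.
- gold4: Gold turned wooden ball foot for a lacquer box, 36 mm diameter, 18 g, with a small brass insert. Its origin is the ball's centre. It waits as number 4 in the queue in the gold chute.
- black1: Black turned wooden ball foot for a lacquer box, 36 mm diameter, 18 g, with a small brass insert. Its origin is the ball's centre. It lies in the second tray.
- black2: Black turned wooden ball foot for a lacquer box, 36 mm diameter, 18 g, with a small brass insert. Its origin is the ball's centre. It lies in the second tray.
- black3: Black turned wooden ball foot for a lacquer box, 36 mm diameter, 18 g, with a small brass insert. Its origin is the ball's centre. It lies in the second tray.
- black4: Black turned wooden ball foot for a lacquer box, 36 mm diameter, 18 g, with a small brass insert. Its origin is the ball's centre. It lies in the second tray.
Not all that is in view belongs to the job. Leave any purple or turquoise look-alike of the gold4 alone.

How it is judged:
On the way, in this order (a step that is already met when the one before it is completed fails the run):
1. the empty tray is home under the gold chute while the gate still holds the gold feet back (y of tray in the frame of home above -0.008 m and x of tray in the frame of home between -0.02 and 0.02 m and angle between the y axis of tray and the y axis of feeder, either way round below 0.12 rad and value of joint gate below -0.15 rad), for 0.2 s.
2. the gate is rocked over to its other end stop (y of tray in the frame of home above -0.008 m and x of tray in the frame of home between -0.02 and 0.02 m and angle between the y axis of tray and the y axis of feeder, either way round below 0.12 rad and value of joint gate above 0.23 rad), for 0.2 s.
At the end, for the whole second after the job is handed in: The tray is home under the gold chute (8 mm from the stop board, 20 mm off the chute's line, 0.12 rad askew at most) and at rest; the gate is over (joint above 0.23 rad); all four gold feet lie in that tray, below 0.05 m/s; the black feet are still in theirs (all of step 2 and linear speed of tray below 0.02 m/s and x of gold1 in the frame of tray between -0.043 and 0.043 m and y of gold1 in the frame of tray between -0.062 and 0.062 m and z of gold1 in the frame of tray between 0.005 and 0.056 m and linear speed of each of gold1, gold2, gold3, gold4 below 0.05 m/s and x of gold2 in the frame of tray between -0.043 and 0.043 m and y of gold2 in the frame of tray between -0.062 and 0.062 m and z of gold2 in the frame of tray between 0.005 and 0.056 m and x of gold3 in the frame of tray between -0.043 and 0.043 m and y of gold3 in the frame of tray between -0.062 and 0.062 m and z of gold3 in the frame of tray between 0.005 and 0.056 m and x of gold4 in the frame of tray between -0.043 and 0.043 m and y of gold4 in the frame of tray between -0.062 and 0.062 m and z of gold4 in the frame of tray between 0.005 and 0.056 m and x of black1 in the frame of tray_black between -0.043 and 0.043 m and y of black1 in the frame of tray_black between -0.062 and 0.062 m and z of black1 in the frame of tray_black between 0.005 and 0.056 m and x of black2 in the frame of tray_black between -0.043 and 0.043 m and y of black2 in the frame of tray_black between -0.062 and 0.062 m and z of black2 in the frame of tray_black between 0.005 and 0.056 m and x of black3 in the frame of tray_black between -0.043 and 0.043 m and y of black3 in the frame of tray_black between -0.062 and 0.062 m and z of black3 in the frame of tray_black between 0.005 and 0.056 m and x of black4 in the frame of tray_black between -0.043 and 0.043 m and y of black4 in the frame of tray_black between -0.062 and 0.062 m and z of black4 in the frame of tray_black between 0.005 and 0.056 m); the robot touches nothing.
It fails at once if the empty tray is lifted or tipped (height (world z) of tray above 0.012 m or angle between tray's own z axis and vertical above 0.15 rad).
It fails at once if a foot is touched by the robot (over 0.5 N) (contact force between any of the fingers, the arm and gold1 above 0.5 N or contact force between any of the fingers, the arm and gold2 above 0.5 N or contact force between any of the fingers, the arm and gold3 above 0.5 N or contact force between any of the fingers, the arm and gold4 above 0.5 N or contact force between any of the fingers, the arm and black1 above 0.5 N or contact force between any of the fingers, the arm and black2 above 0.5 N or contact force between any of the fingers, the arm and black3 above 0.5 N or contact force between any of the fingers, the arm and black4 above 0.5 N).
It fails at once if a foot is lifted out of its chute or tray (height (world z) of any of gold1, gold2, gold3, gold4 above 0.17 m or height (world z) of any of black1, black2, black3, black4 above 0.06 m).
It fails at once if the tray of black feet is shifted by more than 15 mm (distance of tray_black from where it was at the start of the episode above 0.015 m).
It fails at once if the can, the gold box or the brush is shifted by more than 20 mm (distance of any of can, giftbox, brush from where it was at the start of the episode above 0.02 m).
It also fails if it takes over 51 s, if anything falls off the work surface, if the arm or the gripper's body presses on something with over 40 N, if the wrist force passes 120 N, or if a joint passes its speed limit or range.

## Working session

There is one attempt and no reset: what is moved stays moved. The work goes in short steps, Python scripts to look and compute and a shell command to move; the robot and the scene stay as the last step left them, time stands still between calls to the robot, and variables do not carry over. Pictures are saved under pics/ and viewed, and the job is handed in when it is done.

```bash
mkdir -p pics; ls; python3 - <<'E'
from cell import sensors, vision
import cv2
s=sensors.observe();print(s)
for n in ("scene","top","wrist"):
    p,d=vision.get_image(n);cv2.imwrite(f"pics/{n}0.png",p)
    print(n,vision.camera_model(n))
E
```

```text
pics
{'clock': 0.0, 'joints': array([ 1.14741487,  0.43521323,  0.02497986,  1.5741228 , -0.01159168,
        1.13400254, -0.07513108]), 'dq': array([ 0.00037965, -0.00067438, -0.00211956,  0.00061496,  0.00013984,
       -0.00079343,  0.00150198]), 'joint_efforts': array([-1.10456956e-04, -6.67854381e+01,  9.84919108e-01, -3.14465010e+01,
       -6.06178259e-02,  4.30789590e-02,  1.74933375e-04]), 'position': array([ 0.19684807, -0.59265866,  0.23994117]), 'ee_rot': array([-3.09976778e+00, -5.01316426e-01,  6.40096782e-04]), 'force': array([-0.90721139, -0.07198095, -0.2967722 ]), 'ft_torque': array([ 0.00086539, -0.04280401, -0.01339497]), 'width': 0.9993556964110181}
scene {'K': array([[425.24487183,   0.        , 257.175776  ],
       [  0.        , 425.24487183, 186.4663492 ],
       [  0.        ,   0.        ,   1.        ]]), 'k1': -0.1518400328879049, 'xyz': array([ 1.06939878, -0.17798774,  0.71125156]), 'attitude': array([-2.05391542, -1.43463234,  0.51174596])}
top {'K': array([[381.79368126,   0.        , 253.06560243],
       [  0.        , 381.79368126, 193.300475  ],
       [  0.        ,   0.        ,   1.        ]]), 'k1': -0.039570471856919705, 'xyz': array([0.48255391, 0.02074657, 0.8322812 ]), 'attitude': array([-2.12897929,  2.17219678, -0.1597179 ])}
wrist {'K': array([[285.50553924,   0.        , 257.80812597],
       [  0.        , 285.50553924, 189.60584394],
       [  0.        ,   0.        ,   1.        ]]), 'k1': -0.06293962280271191, 'hand_eye': array([[ 4.53382050e-04, -9.57126765e-01, -2.89669034e-01,
         7.82934994e-02],
       [ 9.99999832e-01,  5.38236523e-04, -2.13273082e-04,
         5.20364685e-04],
       [ 3.60039829e-04, -2.89668889e-01,  9.57126849e-01,
        -1.44578580e-01],
       [ 0.00000000e+00,  0.00000000e+00,  0.00000000e+00,
         1.00000000e+00]])}
```

View pics/scene0.png

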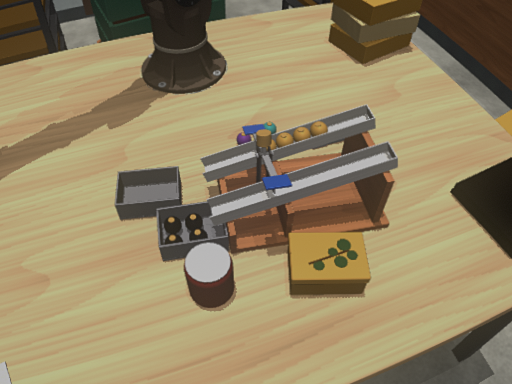

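View pics/top0.png

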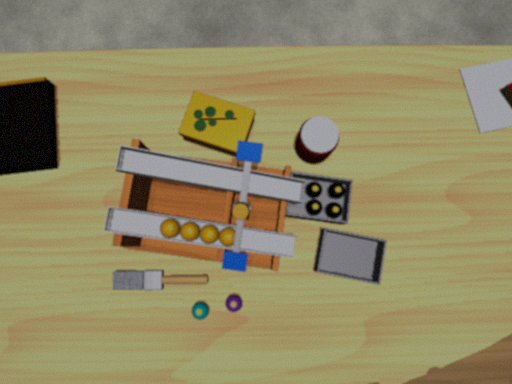

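View pics/wrist0.png

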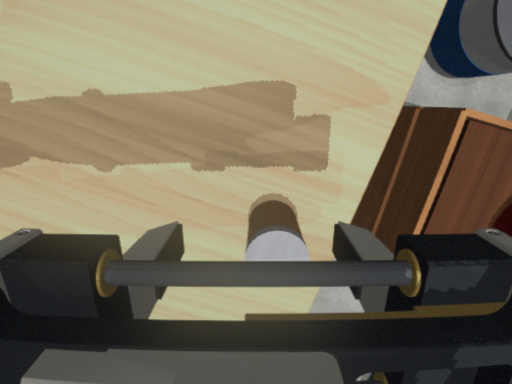

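The top picture shows the empty tray at (350,256), the black-feet tray at (319,198), pads at (250,152) (raised) and (235,261), and gold feet at (170..228,228..236). The turquoise ball (201,310) and purple ball (234,303) are decoys. The next step is to measure these.

```bash
cat > h.py <<'E'
import numpy as np, cv2
from scipy.spatial.transform import Rotation as R
from cell import sensors, vision, arm, nets
def pose(cam):
    m=vision.camera_model(cam)
    if cam=="wrist":
        s=sensors.observe();T=np.eye(4);T[:3,:3]=R.from_rotvec(s["ee_rot"]).as_matrix();T[:3,3]=s["position"]
        return m,T@m["hand_eye"]
    T=np.eye(4);T[:3,:3]=R.from_rotvec(m["attitude"]).as_matrix();T[:3,3]=m["xyz"];return m,T
def rays(uv,m):
    return cv2.undistortPoints(np.array(uv,float).reshape(-1,1,2),m["K"],np.array([m["k1"],0,0,0.])).reshape(-1,2)
def atdepth(uv,d,m,T):
    r=rays(uv,m);d=np.asarray(d,float).reshape(-1,1)
    return (np.hstack([r,np.ones((len(r),1))])*d)@T[:3,:3].T+T[:3,3]
def atz(uv,z,m,T):
    r=rays(uv,m);v=np.hstack([r,np.ones((len(r),1))])@T[:3,:3].T
    return T[:3,3]+v*((z-T[2,3])/v[:,2:])
def proj(P,m,T):
    P=np.atleast_2d(P);c=(P-T[:3,3])@T[:3,:3]
    return cv2.projectPoints(c,np.zeros(3),np.zeros(3),m["K"],np.array([m["k1"],0,0,0.]))[0].reshape(-1,2)
def cloud(cam,mask,d,m,T):
    v,u=np.nonzero(mask&(d>0));return atdepth(np.c_[u,v],d[v,u],m,T)
E
python3 - <<'E'
from h import *
m,T=pose("top");p,d=vision.get_image("top")
hsv=cv2.cvtColor(p,cv2.COLOR_BGR2HSV)
blue=(hsv[...,0]>105)&(hsv[...,0]<128)&(hsv[...,1]>170)&(hsv[...,2]>90)
n,l,st,c=cv2.connectedComponentsWithStats(blue.astype(np.uint8))
for i in range(1,n):
    if st[i,4]>60:
        P=cloud("top",l==i,d,m,T);print(c[i],st[i,4],np.median(P,0),P[:,2].min(),P[:,2].max())
for lab in ("tray","feeder"):
    for r in nets.cut_out(lab,"top"):
        P=cloud("top",r["region"],d,m,T)
        print(lab,r["score"],r["uv"],r["region"].sum(),np.median(P,0))
        if lab=="tray":
            Q=P[(P[:,2]>.04)&(P[:,2]<.056)];rc=cv2.minAreaRect(Q[:,:2].astype(np.float32));print(len(Q),rc,cv2.boxPoints(rc))
# tall chute walls: points in feeder area higher than .06, sampled
np.save("topd.npy",d)
E
```

```text
[248.79301746 151.3042394 ] 401 [0.6494635  0.02135537 0.18392732] 0.02495384037075843 0.19048555529024036
[234.49714286 260.55142857] 350 [0.45984261 0.05200262 0.13091074] 0.12535985278028416 0.1373928982277851
tray 0.77 [346.1, 256.9] 3181 [ 0.46140351 -0.18871493  0.00468999]
531 ((0.46167972683906555, -0.18329621851444244), (0.13236068189144135, 0.09204983711242676), 77.53164672851562) [[ 0.40245193 -0.23797894]
 [ 0.4923308  -0.25785252]
 [ 0.5209075  -0.1286135 ]
 [ 0.43102866 -0.10873991]]
feeder 0.69 [210.0, 202.5] 17609 [0.5737568  0.10954056 0.08974218]
feeder 0.59 [241.9, 208.9] 1650 [0.55052141 0.03531135 0.16923164]
```

```bash
cat >> h.py <<'E'
def feeder(o,yaw):
    F=np.eye(4);F[:3,:3]=R.from_euler('z',yaw).as_matrix();F[:2,3]=o;return F
def overlay(p,cam,F,m,T,trays=()):
    p=p.copy()
    def line(a,col):
        a=np.array(a,float)@F[:3,:3].T+F[:3,3]
        q=proj(a,m,T)
        cv2.polylines(p,[np.int32(np.round(q*16))],False,col,1,cv2.LINE_AA,4)
    for x in (-55,55):
        for s in (-22,22):
            zt=lambda y:.180+(y-.235)*np.tan(np.radians(15))
            line([[(x+s)/1e3,-.11,zt(-.11)],[(x+s)/1e3,.235,.180]],(0,255,0))
        X=x/1e3;a,b=.046,.065
        line([[X-a,-.15-b,.05],[X+a,-.15-b,.05],[X+a,-.15+b,.05],[X-a,-.15+b,.05],[X-a,-.15-b,.05]],(255,0,255))
    line([[-.1075,-.085,.064],[.1075,-.085,.064]],(0,255,255))
    return p
E
python3 - <<'E'
from h import *
m,T=pose("top");p,d=vision.get_image("top")
# yaw from chutes: upper wall points via depth
a=np.array([.64946,.02136]);b=np.array([.45984,.052]);v=a-b;yaw=np.arctan2(v[1],v[0]);o=(a+b)/2+.0015*v/np.linalg.norm(v)
print(o,yaw)
F=feeder(o,yaw);np.save("F.npy",F)
q=overlay(p,"top",F,m,T)[120:300,90:400];cv2.imwrite("pics/ov.png",cv2.resize(q,None,fx=2.55,fy=2.55,interpolation=cv2.INTER_CUBIC))
h=np.linalg.inv(F)@[.46168,-.1833,0,1];print("tray in feeder",h, "home",F@[-.055,-.15,0,1])
for r in nets.cut_out("tray_black","top"):
    P=cloud("top",r["region"],d,m,T);Q=P[(P[:,2]>.042)&(P[:,2]<.056)];print(r["uv"],cv2.minAreaRect(Q[:,:2].astype(np.float32)) )
s=sensors.observe();print(R.from_rotvec(s["ee_rot"]).as_matrix())
E
```

```text
[0.55613079 0.03644072] -0.16020161242803113
tray in feeder [-0.05818893 -0.23199351  0.          1.        ] home [ 0.47790747 -0.1028651   0.          1.        ]
[324.2, 197.9] ((0.5843086242675781, -0.12201575189828873), (0.1283116489648819, 0.09256260097026825), 80.91625213623047)
[208.1, 202.8] ((0.5683640837669373, 0.09486705809831619), (0.2987402081489563, 0.20954637229442596), 79.90074157714844)
[[ 9.49003387e-01  3.15265865e-01 -7.69384893e-05]
 [ 3.15265874e-01 -9.49003373e-01  1.63446760e-04]
 [-2.14857017e-05 -1.79367609e-04 -9.99999984e-01]]
```

View pics/ov.png

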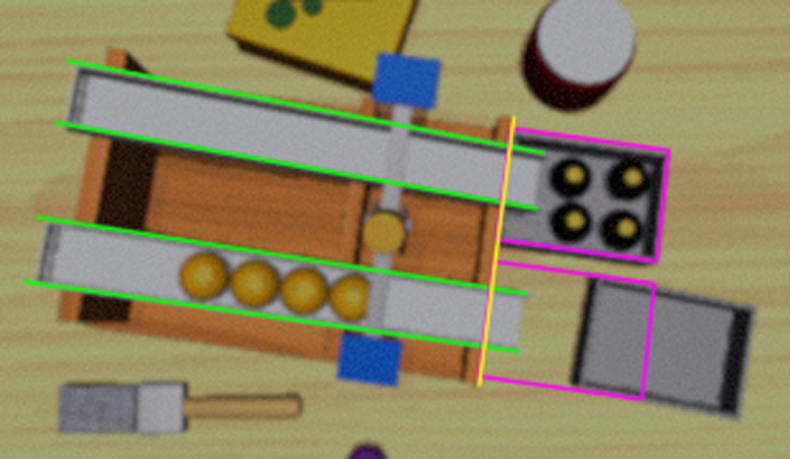

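The overlay fits the feeder and the black tray. Next I work out the staging pose behind the tray: tool x along the feeder's +y, jaws half open.

```bash
cat >> h.py <<'E'
def go(target_f,toolx_f_deg,z):
    """shift (cm, tool axes) and turn (deg about tool z) to put TCP at feeder xy with tool x at given angle in feeder frame"""
    F=np.load("F.npy");s=sensors.observe();A=R.from_rotvec(s["ee_rot"]).as_matrix()
    w=F@[*target_f,z,1];dl=(A.T@(w[:3]-s["position"]))*100
    g=R.from_euler('z',toolx_f_deg,degrees=True).as_matrix();g=F[:3,:3]@g@np.diag([1,-1,-1.])
    rv=np.degrees(R.from_matrix(A.T@g).as_rotvec())
    print("world",w[:3].round(4),"t cm",dl.round(2),"w deg",rv.round(2))
def where():
    F=np.load("F.npy");s=sensors.observe();A=R.from_rotvec(s["ee_rot"]).as_matrix()
    print(s["clock"],"feeder xy",(np.linalg.inv(F)@[*s["position"],1])[:3].round(4),"toolx ang",np.degrees(np.arctan2(*(F[:3,:3].T@A[:,0])[1::-1])).round(2),"force",s["force"].round(2),s["width"], s["joints"].round(2))
E
python3 -c "
from h import *
go([-.059,-.345],90,.15); go([-.059,-.345],90,.034);where()"
```

```text
world [ 0.4429 -0.2947  0.15  ] t cm [ 32.73 -20.56   9.07] w deg [-1.000e-02 -0.000e+00 -6.244e+01]
world [ 0.4429 -0.2947  0.034 ] t cm [ 32.73 -20.56  20.67] w deg [-1.000e-02 -0.000e+00 -6.244e+01]
0.4 feeder xy [-0.2541 -0.6787  0.2406] toolx ang 27.56 force [0.44 0.11 0.09] 1.0010458586201836 [ 1.15  0.43  0.02  1.57 -0.01  1.13 -0.08]
```

```bash
python3 -m handwheel '[{"tx":3.3,"ty":-2.1,"tz":0.9,"wz":-6.2,"claw":0.5},{"tx":6.5,"ty":-4.1,"tz":1.8,"wz":-12.5,"claw":0.5},{"tx":9.8,"ty":-6.2,"tz":2.7,"wz":-18.7,"claw":0.5},{"tx":13.1,"ty":-8.2,"tz":3.6,"wz":-25,"claw":0.5},{"tx":16.4,"ty":-10.3,"tz":4.5,"wz":-31.2,"claw":0.5},{"tx":19.6,"ty":-12.3,"tz":5.4,"wz":-37.5,"claw":0.5},{"tx":22.9,"ty":-14.4,"tz":6.3,"wz":-43.7,"claw":0.5},{"tx":26.2,"ty":-16.4,"tz":7.2,"wz":-50,"claw":0.5},{"tx":29.4,"ty":-18.5,"tz":8.1,"wz":-56.2,"claw":0.5},{"tx":32.7,"ty":-20.6,"tz":9.1,"wz":-62.4,"claw":0.5},{"tx":32.7,"ty":-20.6,"tz":9.1,"wz":-62.4,"claw":0.5},{"tx":32.7,"ty":-20.6,"tz":9.1,"wz":-62.4,"claw":0.5}]' 20
python3 -c "
from h import *
where();go([-.059,-.345],90,.034)"
```

```text
0.4 feeder xy [-0.2541 -0.6787  0.2406] toolx ang 27.56 force [0.44 0.11 0.09] 1.0010458586201836 [ 1.15  0.43  0.02  1.57 -0.01  1.13 -0.08]
world [ 0.4429 -0.2947  0.034 ] t cm [ 32.73 -20.56  20.67] w deg [-1.000e-02 -0.000e+00 -6.244e+01]invalid input
```

```bash
python3 -m handwheel '[{"tx":3.3,"ty":-2.1,"tz":0.9,"wz":-6.2,"claw":0.5}]'; python3 -c "
from h import *
where()"
```

```text
0.4 feeder xy [-0.2541 -0.6787  0.2406] toolx ang 27.56 force [0.44 0.11 0.09] 1.0010458586201836 [ 1.15  0.43  0.02  1.57 -0.01  1.13 -0.08]invalid input
```

```bash
python3 -m handwheel '[{"tx":3.3,"ty":-2.1,"tz":0.9,"wx":0,"wy":0,"wz":-6.2,"claw":0.5}]'; python3 -c "
from h import *
where()"
```

```text
clock: 0.48
position: [0.2158, -0.5686, 0.2329]
ee_rot: [3.068, 0.65, -0.006]
force: [-1.0, -1.9, -0.2]
width: 0.963
0.4833 feeder xy [-0.2395 -0.6516  0.2329] toolx ang 33.1 force [-0.97 -1.9  -0.22] 0.9634244607811466 [ 1.12  0.41 -0.    1.63  0.01  1.1  -0.04]
```

```bash
python3 -m handwheel '[{"tx":3.5,"ty":-1.7,"tz":0.9,"wx":0,"wy":0,"wz":-6.2,"claw":0.5},{"tx":7.0,"ty":-3.4,"tz":1.8,"wx":0,"wy":0,"wz":-12.4,"claw":0.5},{"tx":10.4,"ty":-5.1,"tz":2.7,"wx":0,"wy":0,"wz":-18.7,"claw":0.5},{"tx":13.9,"ty":-6.8,"tz":3.6,"wx":0,"wy":0,"wz":-25,"claw":0.5},{"tx":17.4,"ty":-8.5,"tz":4.5,"wx":0,"wy":0,"wz":-31.2,"claw":0.5},{"tx":20.8,"ty":-10.2,"tz":5.4,"wx":0,"wy":0,"wz":-37.5,"claw":0.5},{"tx":24.3,"ty":-11.9,"tz":6.3,"wx":0,"wy":0,"wz":-43.7,"claw":0.5},{"tx":27.8,"ty":-13.6,"tz":7.2,"wx":0,"wy":0,"wz":-50,"claw":0.5},{"tx":31.2,"ty":-15.2,"tz":8.2,"wx":0,"wy":0,"wz":-56.2,"claw":0.5},{"tx":31.2,"ty":-15.2,"tz":8.2,"wx":0,"wy":0,"wz":-56.2,"claw":0.5},{"tx":31.2,"ty":-15.2,"tz":8.2,"wx":0,"wy":0,"wz":-56.2,"claw":0.5}]'; python3 -c "
from h import *
where();go([-.059,-.345],90,.034)
p,d=vision.get_image('wrist');cv2.imwrite('pics/w1.png',p)"
```

```text
clock: 1.4
position: [0.4436, -0.2925, 0.1493]
ee_rot: [-2.387, -2.041, -0.001]
force: [-1.3, -0.0, -0.6]
width: 0.495
1.4 feeder xy [-0.0587 -0.3427  0.1493] toolx ang 90.22 force [-1.32 -0.03 -0.55] 0.49490624101891656 [ 0.73  0.41 -0.33  1.89  0.17  0.87  0.16]
world [ 0.4429 -0.2947  0.034 ] t cm [-0.25 -0.03 11.53] w deg [-0.02 -0.07  0.22]
```

View pics/w1.png

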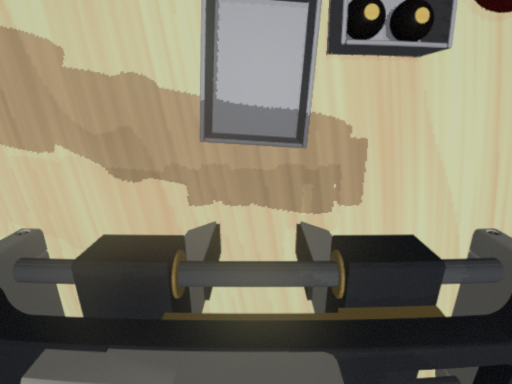

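The tray is straight ahead (rear edge at u 202–308, v 145), centred on the half-open fingers (205–315). I descend behind it.

```bash
python3 -m handwheel '[{"tx":0,"ty":0,"tz":3,"wx":0,"wy":0,"wz":0,"claw":0.5},{"tx":0,"ty":0,"tz":6,"wx":0,"wy":0,"wz":0,"claw":0.5},{"tx":0,"ty":0,"tz":9,"wx":0,"wy":0,"wz":0,"claw":0.5},{"tx":0,"ty":0,"tz":10.5,"wx":0,"wy":0,"wz":0,"claw":0.5},{"tx":0,"ty":0,"tz":11.5,"wx":0,"wy":0,"wz":0,"claw":0.5},{"tx":0,"ty":0,"tz":11.5,"wx":0,"wy":0,"wz":0,"claw":0.5},{"tx":0,"ty":0,"tz":11.5,"wx":0,"wy":0,"wz":0,"claw":0.5}]'; python3 -c "
from h import *
where()
p,d=vision.get_image('wrist');cv2.imwrite('pics/w2.png',p)"
```

```text
clock: 2.03
position: [0.442, -0.2958, 0.0351]
ee_rot: [2.394, 2.033, -0.001]
force: [0.6, 0.3, 0.5]
width: 0.503
2.0333 feeder xy [-0.0597 -0.3462  0.0351] toolx ang 89.85 force [0.57 0.3  0.52] 0.5031570943188128 [ 0.69  0.57 -0.28  1.98  0.26  0.62  0.08]
```

View pics/w2.png

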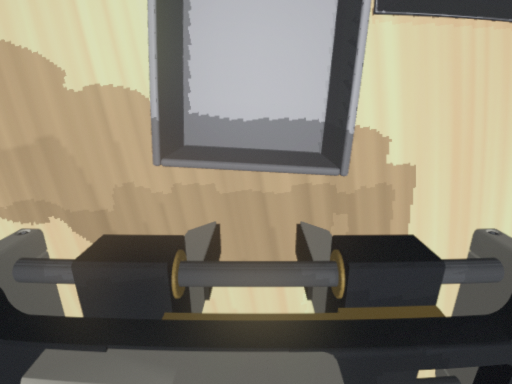

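```bash
python3 -m handwheel '[{"tx":1.5,"ty":0,"tz":0,"wx":0,"wy":0,"wz":0,"claw":0.5},{"tx":2.5,"ty":0,"tz":0,"wx":0,"wy":0,"wz":0,"claw":0.5},{"tx":3.2,"ty":0,"tz":0,"wx":0,"wy":0,"wz":0,"claw":0.5},{"tx":3.9,"ty":0,"tz":0,"wx":0,"wy":0,"wz":0,"claw":0.5},{"tx":4.6,"ty":0,"tz":0,"wx":0,"wy":0,"wz":0,"claw":0.5},{"tx":5.3,"ty":0,"tz":0,"wx":0,"wy":0,"wz":0,"claw":0.5},{"tx":6.0,"ty":0,"tz":0,"wx":0,"wy":0,"wz":0,"claw":0.5},{"tx":6.7,"ty":0,"tz":0,"wx":0,"wy":0,"wz":0,"claw":0.5},{"tx":7.4,"ty":0,"tz":0,"wx":0,"wy":0,"wz":0,"claw":0.5},{"tx":8.1,"ty":0,"tz":0,"wx":0,"wy":0,"wz":0,"claw":0.5},{"tx":8.8,"ty":0,"tz":0,"wx":0,"wy":0,"wz":0,"claw":0.5},{"tx":9.5,"ty":0,"tz":0,"wx":0,"wy":0,"wz":0,"claw":0.5}]'; python3 -c "
from h import *
where()
p,d=vision.get_image('wrist');cv2.imwrite('pics/w3.png',p)
m,T=pose('top');p,d=vision.get_image('top')
q=overlay(p,'top',np.load('F.npy'),m,T)[120:300,210:400];cv2.imwrite('pics/t3.png',cv2.resize(q,None,fx=3,fy=3,interpolation=cv2.INTER_CUBIC))"
```

```text
clock: 3.08
position: [0.4575, -0.2004, 0.0347]
ee_rot: [-2.393, -2.036, 0.0]
force: [-0.8, -2.6, 1.9]
width: 0.499
3.0833 feeder xy [-0.0596 -0.2495  0.0347] toolx ang 89.96 force [-0.83 -2.63  1.89] 0.49904015397219476 [ 0.51  0.53 -0.27  2.06  0.25  0.58 -0.1 ]
```

View pics/w3.png

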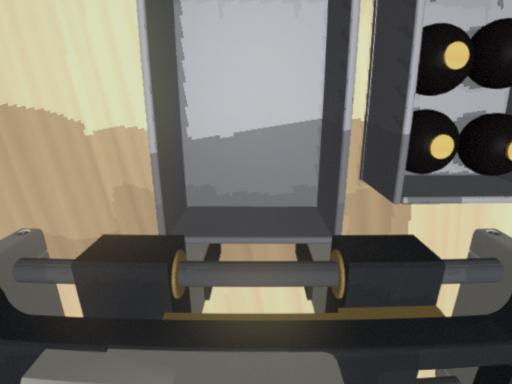

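View pics/t3.png

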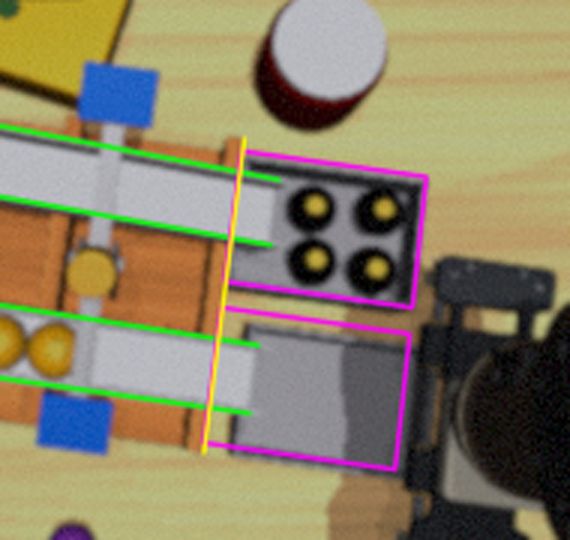

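The tray is now square to the fingers and on line, with about 2.5 cm to go. I continue slowly.

```bash
python3 -m handwheel '[{"tx":0.5,"ty":0,"tz":0,"wx":0,"wy":0,"wz":0,"claw":0.5},{"tx":1.0,"ty":0,"tz":0,"wx":0,"wy":0,"wz":0,"claw":0.5},{"tx":1.4,"ty":0,"tz":0,"wx":0,"wy":0,"wz":0,"claw":0.5},{"tx":1.7,"ty":0,"tz":0,"wx":0,"wy":0,"wz":0,"claw":0.5},{"tx":2.0,"ty":0,"tz":0,"wx":0,"wy":0,"wz":0,"claw":0.5},{"tx":2.1,"ty":0,"tz":0,"wx":0,"wy":0,"wz":0,"claw":0.5},{"tx":2.1,"ty":0,"tz":0,"wx":0,"wy":0,"wz":0,"claw":0.5}]'; python3 -c "
from h import *
where()"
python3 -m handwheel '[{"tx":0.2,"ty":0,"tz":0,"wx":0,"wy":0,"wz":0,"claw":0.5},{"tx":0.3,"ty":0,"tz":0,"wx":0,"wy":0,"wz":0,"claw":0.5},{"tx":0.3,"ty":0,"tz":0,"wx":0,"wy":0,"wz":0,"claw":0.5}]'; python3 -c "
from h import *
where()"
```

```text
clock: 3.77
position: [0.461, -0.1799, 0.0347]
ee_rot: [-2.392, -2.036, -0.0]
force: [-0.3, 0.3, 0.1]
width: 0.501
3.7667 feeder xy [-0.0594 -0.2287  0.0347] toolx ang 89.98 force [-0.32  0.26  0.11] 0.5008557142816089 [ 0.47  0.53 -0.27  2.07  0.25  0.57 -0.14]
clock: 4.02
position: [0.4614, -0.1783, 0.0348]
ee_rot: [2.393, 2.034, -0.001]
force: [-0.7, -4.0, -0.7]
width: 0.502
4.0167 feeder xy [-0.0593 -0.2271  0.0348] toolx ang 89.91 force [-0.74 -4.02 -0.7 ] 0.5022386514927062 [ 0.46  0.53 -0.27  2.08  0.25  0.57 -0.15]
```

```bash
python3 -m handwheel '[{"tx":0.2,"ty":0,"tz":0,"wx":0,"wy":0,"wz":0,"claw":0.5},{"tx":0.4,"ty":0,"tz":0,"wx":0,"wy":0,"wz":0,"claw":0.5},{"tx":0.4,"ty":0,"tz":0,"wx":0,"wy":0,"wz":0,"claw":0.5}]'; python3 -c "
from h import *
where()"
python3 -m handwheel '[{"tx":0.2,"ty":0,"tz":0,"wx":0,"wy":0,"wz":0,"claw":0.5},{"tx":0.4,"ty":0,"tz":0,"wx":0,"wy":0,"wz":0,"claw":0.5},{"tx":0.4,"ty":0,"tz":0,"wx":0,"wy":0,"wz":0,"claw":0.5}]'; python3 -c "
from h import *
where()"
```

```text
clock: 4.27
position: [0.4615, -0.1782, 0.035]
ee_rot: [2.393, 2.029, -0.005]
force: [-1.9, -18.7, -0.9]
width: 0.499
4.2667 feeder xy [-0.0592 -0.227   0.035 ] toolx ang 89.78 force [ -1.89 -18.74  -0.88] 0.4993275346986852 [ 0.46  0.53 -0.26  2.08  0.26  0.57 -0.16]
clock: 4.52
position: [0.4615, -0.1781, 0.0351]
ee_rot: [2.394, 2.025, -0.01]
force: [-3.9, -31.8, -1.0]
width: 0.5
4.5167 feeder xy [-0.0592 -0.2269  0.0351] toolx ang 89.63 force [ -3.85 -31.76  -1.04] 0.5002595459037581 [ 0.45  0.53 -0.26  2.08  0.26  0.57 -0.16]
```

The tray is hard against the stop: no motion while the force rose from 4 to 32 N. I back off and check.

```bash
python3 -m handwheel '[{"tx":-0.5,"ty":0,"tz":0,"wx":0,"wy":0,"wz":0,"claw":0.5},{"tx":-1.2,"ty":0,"tz":0,"wx":0,"wy":0,"wz":0,"claw":0.5},{"tx":-3,"ty":0,"tz":0,"wx":0,"wy":0,"wz":0,"claw":0.5},{"tx":-5,"ty":0,"tz":0,"wx":0,"wy":0,"wz":0,"claw":0.5},{"tx":-6,"ty":0,"tz":-3,"wx":0,"wy":0,"wz":0,"claw":0},{"tx":-6,"ty":0,"tz":-6,"wx":0,"wy":0,"wz":0,"claw":0},{"tx":-6,"ty":0,"tz":-10,"wx":0,"wy":0,"wz":0,"claw":0},{"tx":-6,"ty":0,"tz":-14,"wx":0,"wy":0,"wz":0,"claw":0},{"tx":-6,"ty":0,"tz":-18,"wx":0,"wy":0,"wz":0,"claw":0},{"tx":-6,"ty":0,"tz":-22,"wx":0,"wy":0,"wz":0,"claw":0},{"tx":-6,"ty":0,"tz":-25,"wx":0,"wy":0,"wz":0,"claw":0},{"tx":-6,"ty":0,"tz":-25,"wx":0,"wy":0,"wz":0,"claw":0}]'; python3 - <<'E'
from h import *
where()
F=np.load('F.npy')
p,d=vision.get_image('wrist');cv2.imwrite('pics/w4.png',p)
m,T=pose('top');p,d=vision.get_image('top')
q=overlay(p,'top',F,m,T)[120:300,210:400];cv2.imwrite('pics/t4.png',cv2.resize(q,None,fx=3,fy=3,interpolation=cv2.INTER_CUBIC))
for n in ("tray",):
  for r in nets.cut_out(n,"top"):
    P=cloud("top",r["region"],d,m,T);Q=(P-F[:3,3])@F[:3,:3];Q=Q[(Q[:,2]>.042)&(Q[:,2]<.056)]
    if len(Q)>10: print(r["score"],r["uv"],Q.min(0),Q.max(0),np.percentile(Q,[2,98],axis=0))
hsv=cv2.cvtColor(p,cv2.COLOR_BGR2HSV)
go([.1,0],0,.235)
E
```

```text
clock: 5.52
position: [0.4559, -0.2288, 0.2912]
ee_rot: [2.385, 2.031, 0.008]
force: [1.0, 0.6, -0.3]
width: 0.011
5.5167 feeder xy [-0.0566 -0.2778  0.2912] toolx ang 90.01 force [ 1.02  0.55 -0.32] 0.011339999935326172 [ 0.65  0.23 -0.36  1.76  0.09  1.16  0.11]
0.55 [313.3, 253.1] [-0.10840848 -0.21500246  0.04201258] [-0.0158862  -0.08751129  0.05383189] [[-0.10797148 -0.21426265  0.0426576 ]
 [-0.01634296 -0.08810301  0.05247858]]
0.43 [209.1, 202.9] [-0.10592201 -0.09141851  0.04203866] [0.10551043 0.20828196 0.05594854] [[-0.10047964 -0.0891025   0.04236577]
 [ 0.08844487  0.20820563  0.05549773]]
world [0.6549 0.0205 0.235 ] t cm [27.78 15.97  4.96] w deg [-1.000e-02 -1.000e-02  8.999e+01]
```

View pics/t4.png

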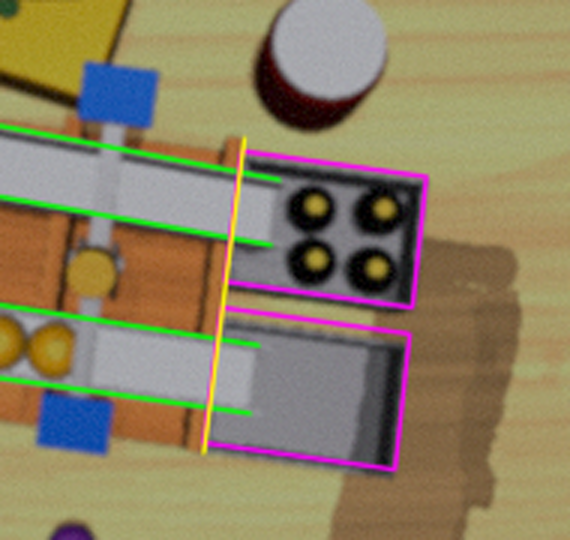

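View pics/w4.png

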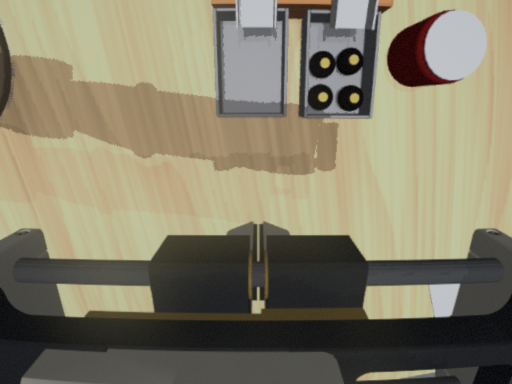

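The tray is home: its rear wall is at y = -0.215, centre x ≈ -0.062 and it is square. The overlay agrees, and the gate is untouched. Now I move above the raised far pad, fingers shut, with the tool turned 90°.

```bash
python3 -m handwheel '[{"tx":2.3,"ty":1.3,"tz":0,"wx":0,"wy":0,"wz":7,"claw":0},{"tx":4.6,"ty":2.7,"tz":0,"wx":0,"wy":0,"wz":14,"claw":0},{"tx":6.9,"ty":4,"tz":0,"wx":0,"wy":0,"wz":21,"claw":0},{"tx":9.3,"ty":5.3,"tz":0,"wx":0,"wy":0,"wz":28,"claw":0},{"tx":11.6,"ty":6.7,"tz":0,"wx":0,"wy":0,"wz":35,"claw":0},{"tx":13.9,"ty":8,"tz":0,"wx":0,"wy":0,"wz":42,"claw":0},{"tx":16.2,"ty":9.3,"tz":0,"wx":0,"wy":0,"wz":49,"claw":0},{"tx":18.5,"ty":10.7,"tz":0,"wx":0,"wy":0,"wz":56,"claw":0},{"tx":20.8,"ty":12,"tz":0,"wx":0,"wy":0,"wz":63,"claw":0},{"tx":23.1,"ty":13.3,"tz":0,"wx":0,"wy":0,"wz":70,"claw":0},{"tx":25.5,"ty":14.6,"tz":0,"wx":0,"wy":0,"wz":77,"claw":0},{"tx":27.8,"ty":16,"tz":0,"wx":0,"wy":0,"wz":84,"claw":0}]'; python3 -c "
from h import *
where();go([.1,0],0,.235)"
```

```text
clock: 6.67
position: [0.6552, 0.0216, 0.2823]
ee_rot: [3.14, -0.097, -0.006]
force: [0.4, 0.8, -0.1]
width: 0.002
6.6667 feeder xy [0.1002 0.0012 0.2823] toolx ang 5.65 force [ 0.45  0.8  -0.15] 0.002179893552302086 [-0.01  0.47 -0.17  1.41  0.08  1.27 -1.81]
world [0.6549 0.0205 0.235 ] t cm [-0.01  0.12  4.73] w deg [0.03 0.22 5.65]
```

```bash
python3 -m handwheel '[{"tx":0,"ty":0.1,"tz":1.5,"wx":0,"wy":0,"wz":5.6,"claw":0},{"tx":0,"ty":0.1,"tz":3,"wx":0,"wy":0,"wz":5.6,"claw":0},{"tx":0,"ty":0.1,"tz":4.7,"wx":0,"wy":0,"wz":5.6,"claw":0},{"tx":0,"ty":0.1,"tz":4.7,"wx":0,"wy":0,"wz":5.6,"claw":0},{"tx":0,"ty":0.1,"tz":4.7,"wx":0,"wy":0,"wz":5.6,"claw":0}]'; python3 -c "
from h import *
where()
p,d=vision.get_image('scene');cv2.imwrite('pics/s5.png',cv2.resize(p[80:280,150:420],None,fx=2.8,fy=2.8))
p,d=vision.get_image('wrist');cv2.imwrite('pics/w5.png',p)"
```

```text
clock: 7.08
position: [0.6542, 0.0191, 0.2355]
ee_rot: [3.132, -0.241, -0.007]
force: [0.4, 0.4, 0.4]
width: 0.005
7.0833 feeder xy [ 0.0995 -0.0014  0.2355] toolx ang 0.38 force [0.41 0.39 0.38] 0.0048968460511733865 [-0.01  0.5  -0.15  1.49  0.08  1.17 -1.9 ]
```

View pics/s5.png

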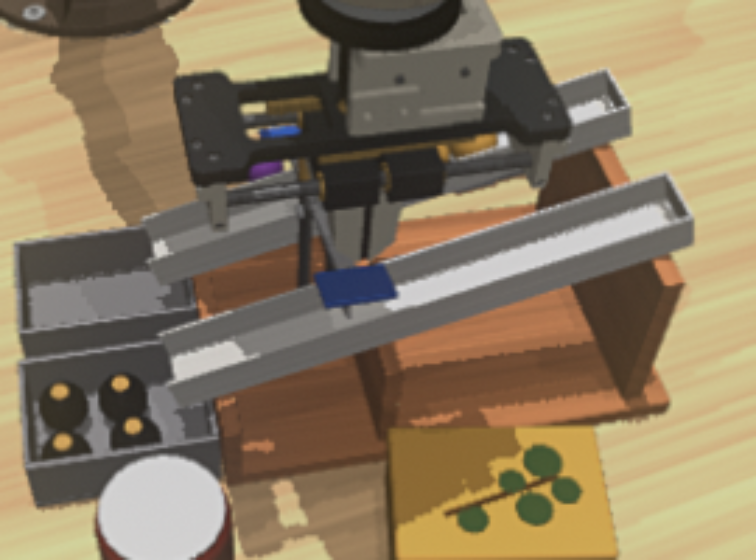

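View pics/w5.png

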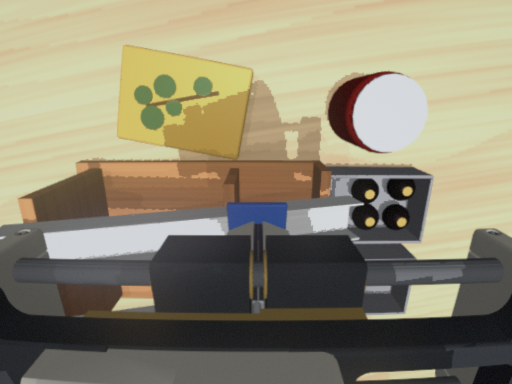

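The shut fingertips stand over the blue pad (wrist (258,215)) and the scene view confirms it. Now I press.

```bash
python3 -m handwheel '[{"tx":0,"ty":0,"tz":1.5,"wx":0,"wy":0,"wz":0,"claw":0},{"tx":0,"ty":0,"tz":2.5,"wx":0,"wy":0,"wz":0,"claw":0},{"tx":0,"ty":0,"tz":3.3,"wx":0,"wy":0,"wz":0,"claw":0},{"tx":0,"ty":0,"tz":4.0,"wx":0,"wy":0,"wz":0,"claw":0},{"tx":0,"ty":0,"tz":4.7,"wx":0,"wy":0,"wz":0,"claw":0},{"tx":0,"ty":0,"tz":5.4,"wx":0,"wy":0,"wz":0,"claw":0},{"tx":0,"ty":0,"tz":6.1,"wx":0,"wy":0,"wz":0,"claw":0},{"tx":0,"ty":0,"tz":6.8,"wx":0,"wy":0,"wz":0,"claw":0},{"tx":0,"ty":0,"tz":7.5,"wx":0,"wy":0,"wz":0,"claw":0},{"tx":0,"ty":0,"tz":8.2,"wx":0,"wy":0,"wz":0,"claw":0},{"tx":0,"ty":0,"tz":8.7,"wx":0,"wy":0,"wz":0,"claw":0},{"tx":0,"ty":0,"tz":8.7,"wx":0,"wy":0,"wz":0,"claw":0}]'; python3 -c "
from h import *
where()
p,d=vision.get_image('scene');cv2.imwrite('pics/s6.png',cv2.resize(p[80:280,100:400],None,fx=2.6,fy=2.6))"
```

```text
clock: 8.18
position: [0.6547, 0.019, 0.1492]
ee_rot: [3.132, -0.242, -0.003]
force: [0.4, 0.1, -0.4]
width: 0.004
8.1833 feeder xy [ 0.1001 -0.0015  0.1492] toolx ang 0.36 force [ 0.41  0.11 -0.43] 0.004191728269374957 [-0.02  0.57 -0.15  1.59  0.09  0.99 -1.91]
```

View pics/s6.png

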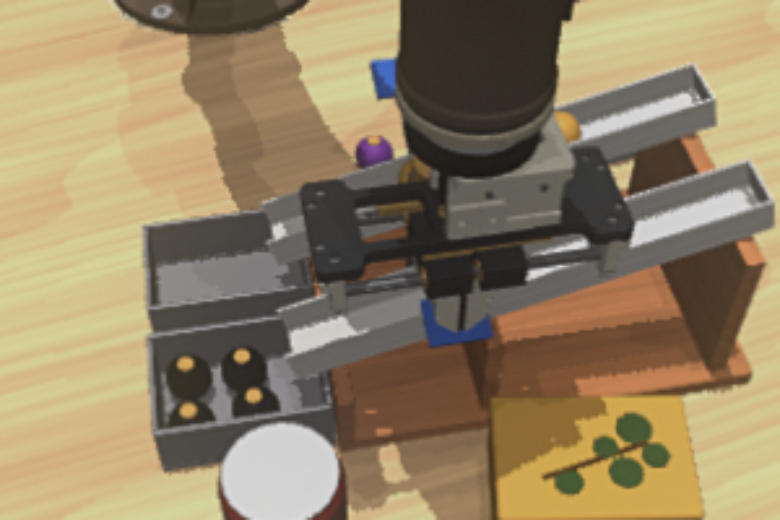

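The gate has gone over (pad low at (458,322), near pad up at (385,78)). I retreat straight up and let the feet roll.

```bash
python3 -m handwheel '[{"tx":0,"ty":0,"tz":0,"wx":0,"wy":0,"wz":0,"claw":0},{"tx":0,"ty":0,"tz":-1,"wx":0,"wy":0,"wz":0,"claw":0},{"tx":0,"ty":0,"tz":-3,"wx":0,"wy":0,"wz":0,"claw":0},{"tx":0,"ty":0,"tz":-6,"wx":0,"wy":0,"wz":0,"claw":0},{"tx":0,"ty":0,"tz":-9,"wx":0,"wy":0,"wz":0,"claw":0},{"tx":0,"ty":0,"tz":-12,"wx":0,"wy":0,"wz":0,"claw":0},{"tx":0,"ty":0,"tz":-15,"wx":0,"wy":0,"wz":0,"claw":0},{"tx":2,"ty":3,"tz":-18,"wx":0,"wy":0,"wz":0,"claw":0},{"tx":2,"ty":7,"tz":-18,"wx":0,"wy":0,"wz":0,"claw":0},{"tx":2,"ty":11,"tz":-18,"wx":0,"wy":0,"wz":0,"claw":0},{"tx":2,"ty":15,"tz":-18,"wx":0,"wy":0,"wz":0,"claw":0},{"tx":2,"ty":19,"tz":-18,"wx":0,"wy":0,"wz":0,"claw":0}]'; python3 -c "
from h import *
where()
p,d=vision.get_image('scene');cv2.imwrite('pics/s7.png',cv2.resize(p[80:300,80:400],None,fx=2.4,fy=2.4))
p,d=vision.get_image('top');cv2.imwrite('pics/t7.png',p)"
```

```text
clock: 9.23
position: [0.6457, -0.1736, 0.3326]
ee_rot: [3.132, -0.241, 0.003]
force: [0.5, 0.5, 0.8]
width: 0.001
9.2333 feeder xy [ 0.1219 -0.193   0.3326] toolx ang 0.37 force [0.46 0.48 0.77] 0.0007006239764538952 [ 0.24  0.46 -0.1   1.3   0.05  1.38 -1.58]
```

View pics/s7.png

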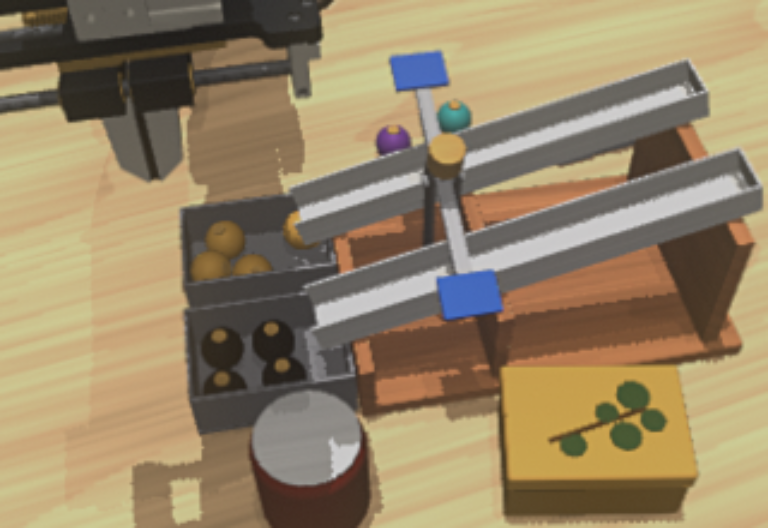

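View pics/t7.png

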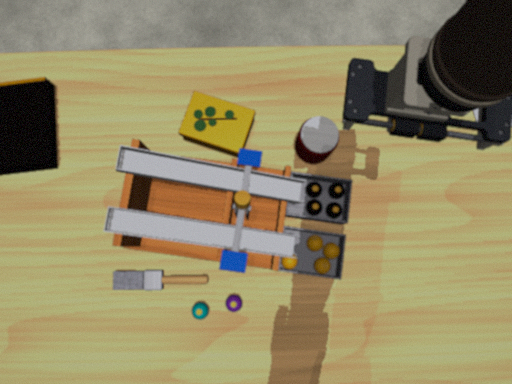

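All four gold feet are in the tray, and the gate is over. I let them settle and recheck the tray pose and motion.

```bash
python3 -m handwheel '[{"tx":0,"ty":0,"tz":0,"wx":0,"wy":0,"wz":0,"claw":0},{"tx":0,"ty":0,"tz":0,"wx":0,"wy":0,"wz":0,"claw":0},{"tx":0,"ty":0,"tz":0,"wx":0,"wy":0,"wz":0,"claw":0},{"tx":0,"ty":0,"tz":0,"wx":0,"wy":0,"wz":0,"claw":0},{"tx":0,"ty":0,"tz":0,"wx":0,"wy":0,"wz":0,"claw":0},{"tx":0,"ty":0,"tz":0,"wx":0,"wy":0,"wz":0,"claw":0},{"tx":0,"ty":0,"tz":0,"wx":0,"wy":0,"wz":0,"claw":0},{"tx":0,"ty":0,"tz":0,"wx":0,"wy":0,"wz":0,"claw":0},{"tx":0,"ty":0,"tz":0,"wx":0,"wy":0,"wz":0,"claw":0},{"tx":0,"ty":0,"tz":0,"wx":0,"wy":0,"wz":0,"claw":0},{"tx":0,"ty":0,"tz":0,"wx":0,"wy":0,"wz":0,"claw":0},{"tx":0,"ty":0,"tz":0,"wx":0,"wy":0,"wz":0,"claw":0}]' >/dev/null; cat > chk.py <<'E'
from h import *
F=np.load('F.npy');where()
s1,_=vision.get_image('scene')
m,T=pose('top');p,d=vision.get_image('top')
for r in nets.cut_out("tray","top"):
    P=cloud("top",r["region"],d,m,T);Q=(P-F[:3,3])@F[:3,:3];Q=Q[(Q[:,2]>.045)&(Q[:,2]<.056)]
    if len(Q)>10: print(r["score"],r["uv"],np.percentile(Q,[1,99],axis=0).round(4).tolist())
hsv=cv2.cvtColor(p,cv2.COLOR_BGR2HSV)
b=(hsv[...,0]>105)&(hsv[...,0]<128)&(hsv[...,1]>170)&(hsv[...,2]>90)
n,l,st,c=cv2.connectedComponentsWithStats(b.astype(np.uint8))
for i in range(1,n):
    if st[i,4]>60: print("pad",np.median(cloud("top",l==i,d,m,T),0).round(4))
for r in nets.cut_out("gold1","top"):
    P=atz([r["uv"]],.022,m,T)[0];print("gold",r["score"],r["uv"],((P-F[:3,3])@F[:3,:3]-[-.062,-.15,0]).round(3))
s2,_=vision.get_image('scene')
print("scene diff max",cv2.absdiff(cv2.GaussianBlur(s1,(5,5),0),cv2.GaussianBlur(s2,(5,5),0))[150:270,100:240].max())
cv2.imwrite('pics/s8.png',cv2.resize(s2[150:280,100:250],None,fx=4,fy=4,interpolation=cv2.INTER_CUBIC))
E
python3 chk.py
```

```text
10.3333 feeder xy [ 0.122  -0.1912  0.3307] toolx ang 0.35 force [-0.28  0.08 -0.19] 0.0055067318991309485 [ 0.24  0.46 -0.1   1.3   0.05  1.38 -1.58]
0.92 [308.2, 253.0] [[-0.1081, -0.2143, 0.0455], [-0.017, -0.0887, 0.053]]
pad [0.6517 0.0215 0.1311]
pad [0.4616 0.0516 0.1838]
gold 0.77 [316.6, 244.1] [ 0.019 -0.013  0.022]
gold 0.77 [199.8, 307.1] [-0.143  0.211  0.022]
gold 0.64 [331.5, 251.1] [ 0.009 -0.046  0.022]
gold 0.64 [288.9, 264.9] [-0.032  0.04   0.022]
gold 0.53 [235.7, 301.5] [-0.122  0.139  0.022]
gold 0.5 [324.2, 267.2] [-0.027 -0.034  0.022]
gold 0.46 [215.4, 121.5] [0.254 0.24  0.022]
gold 0.41 [337.3, 190.4] [ 0.139 -0.044  0.022]
scene diff max 6
```

View pics/s8.png

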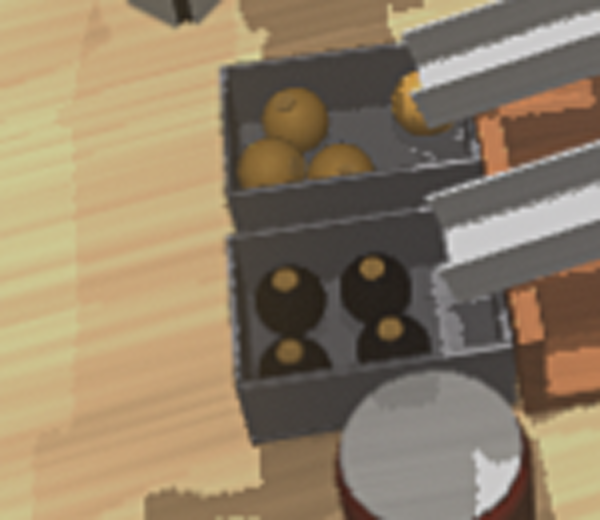

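```bash
python3 -c "
from cell import arm
print(arm.sign_off())"
```

```text
the job is handed in; nothing more can be done
None
```

The job is done and handed in at about 10.5 s on the robot's clock. I pushed the empty tray home with half-open fingertips until it was hard against the stop board. Then I pressed the raised blue pad with the fingers shut, so the gate rocked over, and lifted clear.

**Last checks:**
- **Tray:** its rear wall is at y = -0.214 m in the feeder's frame, which puts it against the stop. It looks square and sits about 7 mm off the chute's line, where 20 mm is allowed.
- **Gate:** the far pad's top is at 131 mm and the near pad's at 184 mm, so the gate is at its other end stop.
- **Gold feet:** all four are in the tray, and two scene pictures a moment apart showed no motion there.
- **Other things:** the four black feet are still in their tray. By eye, that tray, the can, the gold box and the brush have not moved.
- **Robot:** it touches nothing.

**What disagreed:** my first two move calls were refused because every row needs all its keys; they moved nothing. At pressing depth the fingertips read about 4 mm above the pad's end position, so the gate finished its swing by its own weight. The foot detector also reported the turquoise and purple look-alikes and a couple of other false spots, which I ignored.

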